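# Unstack a slide carrier and its spacer plate

## Task

Lift the slide carrier off the top of the stack and set it down gently, level all the way, flat on the floor of the shallow steel tray, glass side up. Lay the bare spacer plate that was under it flat and squarely, edges lined up, on top of the pile of spacer plates, leaving that pile where it stands. The lowest carrier stays clipped in its foot.

Things in the scene. Friction and masses are not known exactly. Their poses are not given: they have to be found in the camera images.
- carrier_center (a point): Loose slide carrier on top of the stack: grey plastic block 84 mm long (its x), 40 mm wide (y), 22 mm high, a recess on top holding one glass slide (fixed in it), about 90 g. Point: its centre, half-way up. z points up through the glass side. It lies on the spacer plate, parallel within 4 degrees; the plate stands out about 8 mm (5 to 11) all round it.
- spacer_center (a point): Loose spacer plate under that carrier: dark plastic, 100 mm long (its x), 56 mm wide (y), 10 mm thick, a 12 mm hole near each end, about 90 g. Point: its centre, half-way up. z up. It lies on a second carrier (84 x 40 x 22 mm) clipped to a foot (88 x 44 x 8 mm) fixed to the worktop; so its underside starts 30 mm above the worktop and its edges overhang what is below by 3 to 10 mm.
- pile_top_center (a point): Upper plate of the pile of spacer plates: two loose plates like the spacer (100 x 56 x 10 mm) one on the other on the worktop, edges lined up within some 4 mm. Point: centre of the upper plate, half-way up; the pile's top face is 5 mm above it, 20 mm above the worktop. x along the plate's length, y across, z up.
- tray_floor (a point): The shallow steel tray, empty and fixed to the worktop: 148 mm (its x) by 118 mm (its y) outside, 140 x 110 mm inside, with a rim 9 mm above the worktop. The point is the centre of the inner floor's upper face, 4 mm above the worktop. x along its length, z up.

How it is judged:
At the end, for the whole second after the job is handed in: Carrier flat (2 degrees), glass side up, on the tray's floor inside the rim; spacer flat on the pile's top plate, centres within 15 mm, long edges within 10 degrees (either way round); the pile's top plate within 20 mm of its start; all at rest (x of carrier_center in the frame of tray_floor between -0.045 and 0.045 m and y of carrier_center in the frame of tray_floor between -0.045 and 0.045 m and z of carrier_center in the frame of tray_floor between 0.008 and 0.0135 m and angle between carrier_center's own z axis and vertical below 0.035 rad and horizontal distance between spacer_center and pile_top_center below 0.015 m and z of spacer_center in the frame of pile_top_center between 0.007 and 0.013 m and angle between the x axis of spacer_center and the x axis of pile_top_center, either way round below 0.18 rad and angle between pile_top_center's own z axis and vertical below 0.05 rad and height (world z) of pile_top_center above 0.012 m and distance of pile_top_center from where it was at the start of the episode below 0.02 m and linear speed of each of carrier, spacer below 0.02 m/s); the robot touches nothing.
It fails at once if the slide carrier is tipped by more than 25 degrees (angle between carrier_center's own z axis and vertical above 0.44 rad).
It fails at once if the slide carrier is dropped (falls freely by more than about 25 mm) (linear speed of carrier above 0.7 m/s and contact force between the fingers and carrier below 0.1 N).
It also fails if it takes over 58 s, if anything falls off the work surface, if the arm or the gripper's body presses on something with over 40 N, if the wrist force passes 120 N, or if a joint passes its speed limit or range.

## Robot

A 6-joint arm with a two-finger parallel gripper is mounted at the origin on a cart in front of the work surface, level with it; the furniture and walls round the work are solid. World frame = base frame: x ahead of the robot, y to its left, z up, the work surface at z = 0. Lengths are in m, angles in rad, forces in N, time in s.
With the tool pointing down it reaches from about 0.325 to 0.925 m from the base axis. Payload 3.1 kg.
Tool frame: the origin (TCP) lies between the finger pads; the fingertips stand 17 mm ahead of it and the grasp point (between the pads) lies 2 mm behind it; z points along the fingers, y is the direction in which the jaws open and shut (so a half turn about z gives the same grasp; the last joint's range is limited). The gripper opens to 85 mm and grips with 20 to 120 N. Pads are 22 mm wide; open, the fingers measure 114 mm over their backs; the gripper's body (76 mm by 85 mm) begins 54 mm behind the grasp point. The pads swing forward as they close: fully open they stand 13 mm farther back than shut.
Start: joints at [-1.318, 0.217, 1.613, -0, 1.311, -0.112], TCP at [0.223, -0.584, 0.248] pointing down, gripper open.
Joint ranges: [-2.75, 2.75], [-0.78, 2.1], [0.31, 2.55], [-1.13, 4.27], [0.13, 2.63], [-2.58, 2.58]. Speed limits (rad/s): [2.79, 2.79, 3.14, 3.14, 3.14, 3.14].

## Interface

Orientations are given as a unit quaternion [x, y, z, w].
In Python, from cell import r, optics gives the robot as it stands.
- The arm moves only by the tool apply_moves, never from a script. Its argument "increments" is a list of rows, each a list of 7 numbers: the shift along the tool's x, y, z in cm, then the turn, a rotation vector about the tool's x, y, z in degrees, then the opening, from 0 (shut) to 1 (fully open). A call has 1 to 12 rows; each row is the pose to reach, as a shift and turn from the pose measured when the call began, along the tool's axes at that moment; what a row does not reach only later rows make up. A row lasts 1/10 s, in which the tool goes at most 50 mm and 8.59 degrees, less where a joint would pass 70% of its speed; a pose out of reach is approached as far as the arm can. A call with a gripper value outside its range is refused whole. The fingers move at their own pace and stop on an object; "grip_force" is the grip in N (left out, the last holds). Time passes only in rows, so rows that repeat a pose let the fingers close. It gives the time, the measured TCP pose, the force and the opening at its end, in the units of the state.
- r.get_state(): the state, without advancing time (a new reading comes with each control period).
- optics.grab_frame(name): name is "scene" or "side" or "wrist"; returns a dict with "color" (480x640x3 uint8, red, green, blue), "depth" (480x640 float32, m along the optical axis (not along the pixel's ray), 0 where there is no reading), "mtx" (3x3 intrinsics, pixels), "world_to_cam" (4x4, takes a point from world to camera coordinates). Camera axes: x right, y up, looking along -z (the intrinsics and any distortion apply to the point x, -y, -z); pixel columns grow to the right and rows downward; lengths in m; the calibration is good to about 2 mm. A picture is of the moment at which its call begins.
- r.sign_off(): hands the job in, once; it reports no verdict.
The state is a dict: "time": time; "joints": joint angles; "qvel": joint speeds; "effort": joint torques, N m; "tool_pos": TCP position; "tool_rot": TCP orientation; "wrist_force": force on the tool from outside, world axes, zero at the start; "moment": the same for the moment, N m; "opening": finger opening in m.
Only numpy, scipy, OpenCV 4.12 (cv2) and the standard library are available. Lean on these libraries where they do the work, as an engineer would, in place of code of your own. Each camera call takes 0.05 s, during which the arm holds its last target.

## Working session

There is one attempt and no reset: what is moved stays moved. The work goes in short steps, Python scripts to look and compute and a tool call to move; the robot and the scene stay as the last step left them, time stands still between calls to the robot, and variables do not carry over. Pictures are saved under pics/ and viewed, and the job is handed in when it is done.

Besides the shell and the picture viewer there is one more tool, called after "Emit:" as name(argument=value, ...), one argument or row to a line, values as JSON. apply_moves: Moves the arm, as the interface text tells. Its arguments: {"type":"object","properties":{"increments":{"type":"array"},"grip_force":{"type":"number"}},"required":["increments"]}

```bash
ls -la; mkdir -p pics; cat > h.py <<'E'
import numpy as np, cv2
from cell import r, optics
from scipy.spatial.transform import Rotation as R
def grab(n,fn=None):
    f=optics.grab_frame(n)
    if fn: cv2.imwrite('pics/'+fn,f['color'][:,:,::-1])
    np.savez('last_'+n+'.npz',**{k:f[k] for k in('color','depth','mtx','world_to_cam')})
    return f
def load(n): return dict(np.load('last_'+n+'.npz'))
def ray(f,uv):
    K=f['mtx'];T=f['world_to_cam'];C=np.linalg.inv(T)
    uv=np.atleast_2d(np.asarray(uv,float))
    d=np.c_[(uv[:,0]-K[0,2])/K[0,0],-(uv[:,1]-K[1,2])/K[1,1],-np.ones(len(uv))]
    return C[:3,3],d@C[:3,:3].T
def onplane(f,uv,z):
    o,d=ray(f,uv);return o+d*((z-o[2])/d[:,2])[:,None]
def cloud(f):
    D=f['depth'];v,u=np.mgrid[:D.shape[0],:D.shape[1]]
    o,d=ray(f,np.c_[u.ravel(),v.ravel()])
    P=o+d*D.ravel()[:,None];P[D.ravel()==0]=np.nan
    return P.reshape(*D.shape,3)
def proj(f,P):
    P=np.atleast_2d(P);T=f['world_to_cam'];c=P@T[:3,:3].T+T[:3,3];K=f['mtx']
    return np.c_[K[0,0]*c[:,0]/-c[:,2]+K[0,2],K[1,1]*-c[:,1]/-c[:,2]+K[1,2]]
E
python3 - <<'E'
from h import *
for n in('scene','side','wrist'):
    f=grab(n,n+'0.png'); print(n,f['mtx'].round(1).tolist(),np.linalg.inv(f['world_to_cam']).round(3).tolist(),[k for k in f])
s=r.get_state();print(s)
E
```

```text
total 12
drwxr-xr-x  3 agent agent 4096 Dec  7 06:02 .
drwxr-xr-x 23 root  root  4096 Dec  7 06:02 ..
drwxr-xr-x  2 agent agent 4096 Dec  7 06:02 pics
scene [[582.4, 0.0, 315.3], [0.0, 582.4, 237.4], [0.0, 0.0, 1.0]] [[-0.858, 0.226, -0.461, 0.076], [-0.513, -0.41, 0.754, 0.86], [-0.018, 0.884, 0.468, 0.474], [0.0, 0.0, 0.0, 1.0]] ['color', 'depth', 'mtx', 'world_to_cam']
side [[536.0, 0.0, 318.3], [0.0, 536.0, 242.8], [0.0, 0.0, 1.0]] [[0.915, 0.184, -0.359, 0.19], [-0.403, 0.45, -0.797, -0.526], [0.015, 0.874, 0.486, 0.521], [0.0, 0.0, 0.0, 1.0]] ['color', 'depth', 'mtx', 'world_to_cam']
wrist [[365.4, 0.0, 328.7], [0.0, 365.4, 233.4], [0.0, 0.0, 1.0]] [[0.357, 0.898, 0.258, 0.288], [-0.934, 0.344, 0.095, -0.558], [-0.003, -0.275, 0.962, 0.373], [0.0, 0.0, 0.0, 1.0]] ['color', 'depth', 'mtx', 'world_to_cam']
{'time': 0.15, 'joints': array([-1.31818658e+00,  2.17574471e-01,  1.61461052e+00, -1.38938593e-05,
        1.31133656e+00, -1.12205524e-01]), 'qvel': array([-0.00204055, -0.0017178 , -0.00335716, -0.00120658, -0.00189376,
        0.00015629]), 'effort': array([-1.21330722e-04, -3.97453666e+01, -3.04414845e+01, -1.62034685e-04,
        5.93005374e-03, -5.89410163e-06]), 'tool_pos': array([ 0.22284325, -0.58325864,  0.24724872]), 'tool_rot': array([ 9.83409022e-01,  1.81399463e-01, -7.43469705e-05, -9.61603470e-04]), 'wrist_force': array([ 0.63882395, -0.2090132 ,  0.98250141]), 'moment': array([ 0.0289184 , -0.03640885, -0.00825358]), 'opening': 0.08536840318667385}
```

View pics/scene0.png

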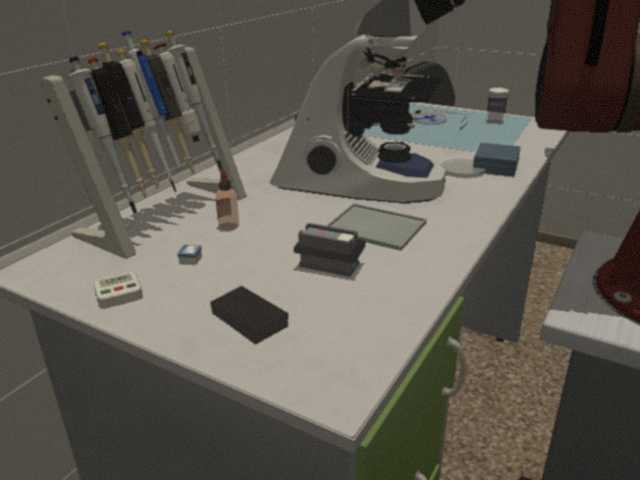

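View pics/side0.png

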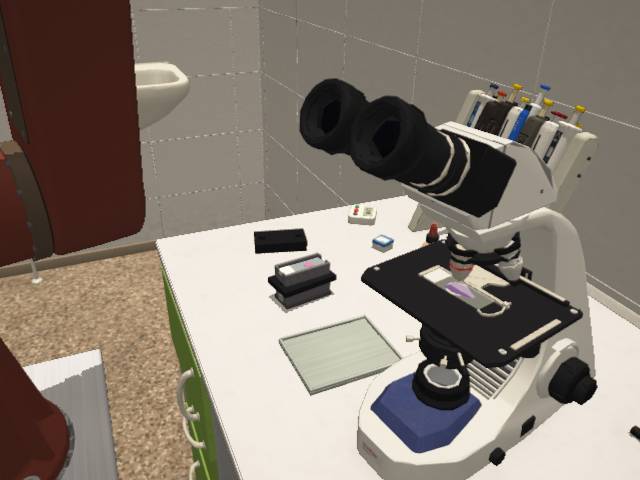

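View pics/wrist0.png

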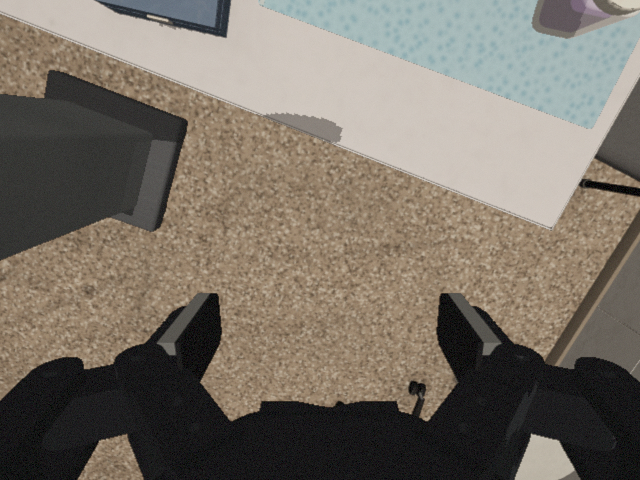

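Scene: pile at about (250,312), stack (330,250), tray (378,225). Side: pile (280,241), stack (303,280), tray (340,350). The microscope is close beside the tray. The wrist camera sees only the floor and the worktop edge. Now a rough measurement from the two fixed cameras.

```bash
python3 - <<'E'
from h import *
for n,b in(('scene',(190,190,440,350)),('side',(230,190,430,400))):
    f=load(n);x0,y0,x1,y1=b
    c=f['color'][y0:y1,x0:x1];c=cv2.resize(c,None,fx=3,fy=3,interpolation=cv2.INTER_CUBIC)[:,:,::-1]
    cv2.imwrite(f'pics/{n}_zoom.png',c[:600,:800]); print(c.shape)
    P=cloud(f)
    for nm,uv in ({'pile':(250,312),'stack':(330,236),'tray':(378,225),'micro':(400,180)} if n=='scene' else {'pile':(280,241),'stack':(303,268),'tray':(340,350),'micro':(420,300),'micbase':(370,430)}).items():
        print(n,nm,P[uv[1],uv[0]].round(4))
    # heights map of all stuff
    z=P[...,2]; m=(z>0.004)&(z<0.5)&(P[...,0]>0.2)&(P[...,0]<1)
    print(np.nanmedian(z[abs(z)<.01]))
E
```

```text
(480, 750, 3)
scene pile [0.4888 0.3566 0.0215]
scene stack [0.4693 0.1731 0.0571]
scene tray [0.4638 0.0102 0.0055]
scene micro [ 0.469  -0.0934  0.0535]
0.0009376516119022904
(630, 600, 3)
side pile [0.4935 0.3295 0.0199]
side stack [0.4735 0.1641 0.0581]
side tray [0.4711 0.0158 0.0026]
side micro [ 0.4664 -0.1628  0.2093]
side micbase [ 0.4189 -0.1659  0.0473]
0.000732591270159122
```

View pics/scene_zoom.png

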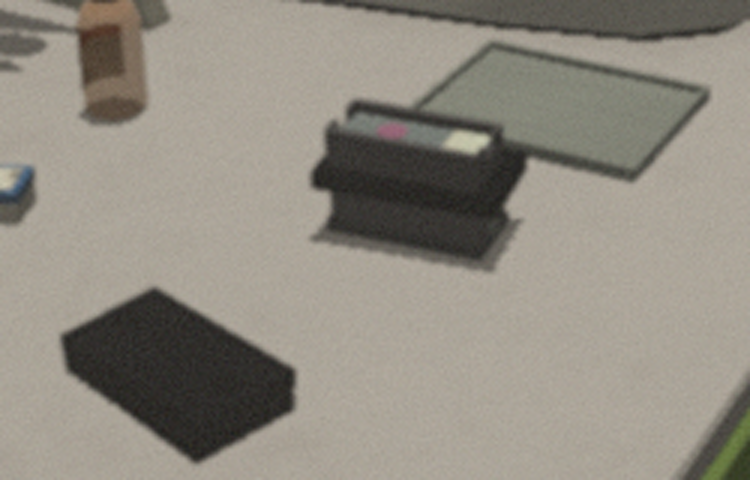

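View pics/side_zoom.png

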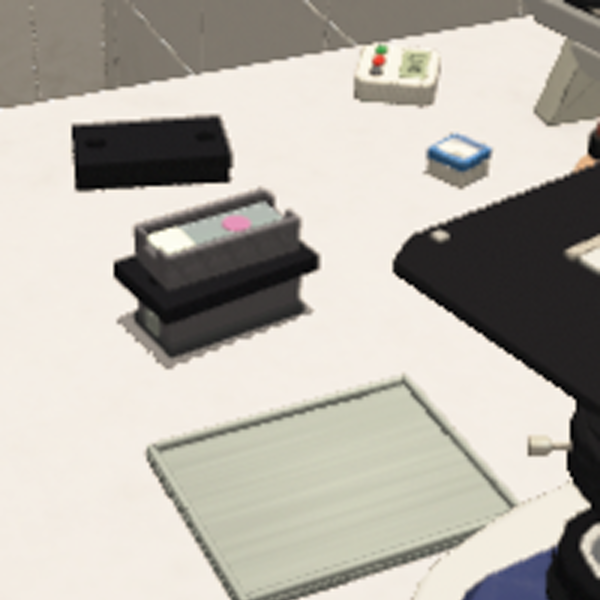

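Side zoom: carrier with glass on top, its thin end walls visible, spacer protruding below it; tray entirely visible in the scene view at zoom (410..710, 45..180). Fit rectangles to masks on known planes and check against the depth.

```bash
python3 - <<'E'
from h import *
rect={}
for n in('scene','side'):
    f=load(n);P=cloud(f);z=P[...,2]
    for nm,c,rad,z0,z1 in(('pile',(.49,.345),.08,.014,.03),('carrier',(.47,.168),.08,.052,.08),('spacerband',(.47,.168),.09,.033,.047)):
        m=(np.hypot(P[...,0]-c[0],P[...,1]-c[1])<rad)&(z>z0)&(z<z1)
        p=P[m]; 
        if len(p)<10: print(n,nm,len(p));continue
        zz=np.median(p[:,2]);hi=np.percentile(p[:,2],90)
        (cx,cy),(w,h),a=cv2.minAreaRect((p[:,:2]*1000).astype(np.float32))
        print(n,nm,len(p),'z',zz.round(4),hi.round(4),'c',round(cx,1),round(cy,1),'size',round(w,1),round(h,1),'ang',round(a,1))
    # microscope obstacle above z>.03 near tray
    m=(P[...,0]>.3)&(P[...,0]<.75)&(P[...,1]<.08)&(P[...,1]>-.3)&(z>.02)
    p=P[m]
    for lo,hi in((.02,.06),(.06,.12),(.12,.18),(.18,.24),(.24,.35),(.35,.6)):
        q=p[(p[:,2]>lo)&(p[:,2]<hi)]
        if len(q):print(n,'mic',lo,hi,len(q),'x',np.percentile(q[:,0],[1,99]).round(3),'y',np.percentile(q[:,1],[1,99,99.8]).round(3))
E
```

```text
scene pile 2034 z 0.0206 0.0217 c 498.4 347.6 size 57.9 104.0 ang 75.6
scene carrier 996 z 0.0583 0.0627 c 473.8 172.8 size 85.4 45.8 ang 7.4
scene spacerband 763 z 0.0405 0.0447 c 471.7 170.5 size 100.6 59.9 ang 11.0
scene mic 0.02 0.06 3701 x [0.411 0.722] y [-0.205 -0.046 -0.044]
scene mic 0.06 0.12 4203 x [0.451 0.705] y [-0.205 -0.026 -0.024]
scene mic 0.12 0.18 3394 x [0.48  0.682] y [-0.191 -0.064 -0.062]
scene mic 0.18 0.24 3794 x [0.438 0.657] y [-0.255 -0.067 -0.063]
scene mic 0.24 0.35 4372 x [0.431 0.626] y [-0.17  -0.088 -0.086]
scene mic 0.35 0.6 902 x [0.397 0.542] y [-0.147 -0.111 -0.11 ]
side pile 856 z 0.0205 0.0219 c 499.8 347.4 size 62.7 100.0 ang 76.7
side carrier 924 z 0.058 0.0626 c 475.3 171.2 size 85.3 43.1 ang 7.4
side spacerband 767 z 0.0403 0.0443 c 473.7 167.9 size 101.8 59.8 ang 8.9
side mic 0.02 0.06 9901 x [0.411 0.723] y [-0.242 -0.091 -0.086]
side mic 0.06 0.12 11371 x [0.45  0.721] y [-0.243 -0.128 -0.095]
side mic 0.12 0.18 2601 x [0.472 0.706] y [-0.226 -0.143 -0.141]
side mic 0.18 0.24 16784 x [0.439 0.667] y [-0.265 -0.077 -0.069]
side mic 0.24 0.35 9720 x [0.438 0.641] y [-0.229 -0.137 -0.132]
side mic 0.35 0.6 15778 x [0.344 0.543] y [-0.248 -0.141 -0.134]
```

```bash
python3 - <<'E'
from h import *
A=[]
for n in('scene','side'):
    P=cloud(load(n)).reshape(-1,3);A.append(P[np.isfinite(P[:,0])])
A=np.vstack(A)
m=(A[:,2]>.03)&(A[:,0]>.25)&(A[:,0]<.8)&(A[:,1]<-.02)&(A[:,1]>-.45);p=A[m]
print('max z',np.percentile(p[:,2],[99,99.9]))
for lo,hi in((.03,.1),(.1,.2),(.2,.3),(.3,.35),(.35,.4),(.4,.45),(.45,.5),(.5,.6)):
    q=p[(p[:,2]>lo)&(p[:,2]<hi)]
    if len(q)<20: continue
    rr=np.hypot(q[:,0],q[:,1]);print(lo,len(q),'x',np.percentile(q[:,0],[.5,99.5]).round(3),'y',np.percentile(q[:,1],[.5,99.5]).round(3),'rmin',np.percentile(rr,[.2,1]).round(3))
# points near the arm side
f=load('scene')
# tray mask
for n,seed in(('scene',(378,225)),('side',(340,350))):
    f=load(n);hsv=cv2.cvtColor(f['color'],cv2.COLOR_RGB2HSV);print(n,hsv[seed[1],seed[0]],hsv[seed[1]+25,seed[0]-90] )
    col=f['color'].astype(int);print(col[seed[1],seed[0]])
    sat=(col[...,1]-col[...,0])
    m=((sat>2)&(col.sum(2)>150)).astype(np.uint8)
    m=cv2.medianBlur(m,5);k,l,st,_=cv2.connectedComponentsWithStats(m)
    L=l[seed[1],seed[0]];print('area',st[L]);mm=(l==L).astype(np.uint8)
    cs,_=cv2.findContours(mm,0,2);c=max(cs,key=cv2.contourArea)
    h=cv2.convexHull(c);ap=cv2.approxPolyDP(h,6,True)[:,0];print(ap.tolist())
    w=onplane(f,h[:,0],.006);print(cv2.minAreaRect((w[:,:2]*1000).astype(np.float32)));print((onplane(f,ap,.006)[:,:2]*1000).round(1).tolist())
E
```

```text
max z [0.42653248 0.43309516]
0.03 25785 x [0.332 0.73 ] y [-0.412 -0.029] rmin [0.44  0.443]
0.1 9413 x [0.471 0.712] y [-0.227 -0.044] rmin [0.487 0.495]
0.2 26877 x [0.437 0.66 ] y [-0.266 -0.071] rmin [0.447 0.456]
0.3 6614 x [0.426 0.59 ] y [-0.23  -0.106] rmin [0.442 0.453]
0.35 10062 x [0.342 0.554] y [-0.247 -0.113] rmin [0.375 0.378]
0.4 6618 x [0.345 0.429] y [-0.249 -0.141] rmin [0.374 0.376]
scene [ 30  25 134] [ 20  27 171]
[134 134 121]
area [     0      0    640    480 298346]
[[639, 0], [639, 479], [0, 479], [0, 0]]
((1918.281494140625, -1083.07421875), (4889.15869140625, 4274.49755859375), 20.51763153076172)
[[377.9, -3941.6], [15.2, 378.6], [548.1, 686.2], [4956.9, -2227.9]]
side [ 32  25 207] [ 19  17 243]
[206 207 187]
area [     0      0    640    480 299041]
[[639, 0], [639, 479], [0, 479], [0, 0]]
((2381.183349609375, 2271.431640625), (5817.6484375, 6986.61181640625), 76.52294158935547)
[[6456.2, 4286.0], [682.1, -312.6], [34.1, -36.1], [-338.0, 5914.3]]
```

```bash
cat >> h.py <<'E'
def row(pos=None,yaw=None,level=True,s=None):
    """increment row (cm,deg) to world pos, tool-x yaw (deg), tool pointing straight down"""
    s=s or r.get_state();p=s['tool_pos'];q=R.from_quat(s['tool_rot']);M=q.as_matrix()
    if pos is None: pos=p
    y0=np.degrees(np.arctan2(M[1,0],M[0,0]))
    y=y0 if yaw is None else yaw
    Rt=R.from_euler('z',y,degrees=True)*R.from_euler('x',180,degrees=True)
    d=q.inv().apply(np.asarray(pos)-p)*100; rv=(q.inv()*Rt).as_rotvec(degrees=True)
    print('now',p.round(4),'yaw',y0.round(2),'tilt',np.degrees(np.arccos(-M[2,2])).round(2),'row',d.round(2).tolist(),rv.round(2).tolist(),'q',s['joints'].round(3).tolist(),'F',s['wrist_force'].round(1),'t',round(s['time'],2),'op',round(s['opening'],4))
E
python3 - <<'E'
from h import *
f=load('scene');w=onplane(f,[(353.3,204.3),(426.7,220.7),(400.7,250),(326.7,226)],.009)[:,:2]
f2=load('side');w2=onplane(f2,[(230+150/3,190+452/3),(230+405/3,190+377/3),(230+515/3,190+505/3),(230+240/3,190+600/3)],.009)[:,:2]
for a in(w,w2):
    print((a*1000).round(1).tolist(),a.mean(0).round(4),np.linalg.norm(np.roll(a,-1,0)-a,axis=1).round(4),np.degrees(np.arctan2(*((np.roll(a,-1,0)-a).T[::-1]))).round(1))
p=r.get_state()['tool_pos']
row([p[0]-.09*.357,p[1]+.09*.934,.54],60)
row([.33,.03,.54],150)
E
```

```text
[[539.8, -40.5], [392.1, -40.9], [389.5, 80.8], [538.5, 63.6]] [0.465  0.0158] [0.1477 0.1217 0.15   0.1041] [-179.8   91.2   -6.6  -89.3]
[[395.0, 62.2], [540.0, 67.9], [540.8, -40.9], [396.6, -47.3]] [0.4681 0.0105] [0.1451 0.1088 0.1443 0.1095] [   2.2  -89.6 -177.5   90.9]
now [ 0.2228 -0.5833  0.2472] yaw 20.9 tilt 0.11 row [0.0, -9.06, -29.26] [-0.1, -0.05, -39.1] q [-1.318, 0.218, 1.615, -0.0, 1.311, -0.112] F [ 0.6 -0.2  1. ] t 0.15 op 0.0854
now [ 0.2228 -0.5833  0.2472] yaw 20.9 tilt 0.11 row [31.9, -53.52, -29.17] [-0.05, -0.13, -129.1] q [-1.318, 0.218, 1.615, -0.0, 1.311, -0.112] F [ 0.6 -0.2  1. ] t 0.15 op 0.0854
```

Emit:
apply_moves(
  increments=[
    [0,0,-5,0,0,0,1],
    [0,-1,-10,0,0,-8,1],
    [0,-3,-15,0,0,-16,1],
    [0,-5,-20,0,0,-24,1],
    [0,-7,-25,0,0,-32,1],
    [0,-9,-29,0,0,-39,1],
    [0,-9,-29,0,0,-39,1],
    [0,-9,-29,0,0,-39,1],
  ],
)

```text
time: 0.95
tool_pos: [0.1909, -0.4997, 0.5404]
tool_rot: [0.867, 0.499, -0.001, 0.002]
wrist_force: [-0.4, 0.3, -1.1]
opening: 0.0858
```

```bash
python3 - <<'E'
from h import *
row([.31,-.25,.56],110)
row([.36,-.06,.56],130)
E
```

```text
now [ 0.1909 -0.4997  0.5404] yaw 59.84 tilt 0.23 row [27.57, -2.24, -2.05] [0.08, 0.23, -50.16] q [-1.337, -0.058, 1.376, -0.0, 1.819, -0.811] F [-0.4  0.3 -1.1] t 0.95 op 0.0858
now [ 0.1909 -0.4997  0.5404] yaw 59.84 tilt 0.23 row [46.51, -7.47, -2.12] [0.04, 0.25, -70.16] q [-1.337, -0.058, 1.376, -0.0, 1.819, -0.811] F [-0.4  0.3 -1.1] t 0.95 op 0.0858
```

Emit:
apply_moves(
  increments=[
    [4.6,-0.4,-1,0,0,-8,1],
    [9.2,-0.8,-2,0,0,-16,1],
    [13.8,-1.1,-2,0,0,-24,1],
    [18.4,-1.5,-2,0,0,-32,1],
    [23,-1.9,-2,0,0,-40,1],
    [27.6,-2.2,-2,0,0,-48,1],
    [32.3,-3.5,-2,0,0,-56,1],
    [37,-4.8,-2,0,0,-62,1],
    [41.8,-6.1,-2,0,0,-68,1],
    [46.5,-7.5,-2,0,0,-75,1],
    [46.5,-7.5,-2,0,0,-80,1],
  ],
)

```text
time: 2.05
tool_pos: [0.3606, -0.0543, 0.5559]
tool_rot: [0.336, 0.942, -0.0, -0.001]
wrist_force: [-0.4, -0.1, 0.4]
opening: 0.0861
```

```bash
python3 - <<'E'
from h import *
row([.42,.13,.36],187)
row([.42,.13,.36],180)
E
```

```text
now [ 0.3606 -0.0543  0.5559] yaw 140.73 tilt 0.16 row [7.02, 18.05, 19.58] [-0.03, -0.16, -46.27] q [-0.342, -0.422, 1.641, -0.001, 1.925, -1.228] F [-0.4 -0.1  0.4] t 2.05 op 0.0861
now [ 0.3606 -0.0543  0.5559] yaw 140.73 tilt 0.16 row [7.02, 18.05, 19.58] [-0.04, -0.16, -39.27] q [-0.342, -0.422, 1.641, -0.001, 1.925, -1.228] F [-0.4 -0.1  0.4] t 2.05 op 0.0861
```

Emit:
apply_moves(
  increments=[
    [1.8,4.5,1,0,0,-8,1],
    [3.5,9,4,0,0,-16,1],
    [5.3,13.5,8,0,0,-24,1],
    [7,18,12,0,0,-32,1],
    [7,18,16,0,0,-39,1],
    [7,18,20,0,0,-46,1],
    [7,18,20,0,0,-46,1],
    [7,18,20,0,0,-46,1],
  ],
)

```text
time: 2.85
tool_pos: [0.4181, 0.1292, 0.3518]
tool_rot: [-0.057, 0.998, -0.0, -0.006]
wrist_force: [0.6, -0.5, 0.8]
opening: 0.0855
```

```bash
python3 - <<'E'
from h import *
f=grab('wrist','wrist1.png')
row([.474,.172,.15],187.5)
E
```

```text
now [0.4199 0.1291 0.3554] yaw -173.43 tilt 0.26 row [-5.96, 3.64, 20.52] [0.01, -0.26, -0.93] q [0.138, -0.264, 1.887, 0.0, 1.524, -1.547] F [-0.4 -0.4  0.8] t 2.9 op 0.085
```

View pics/wrist1.png

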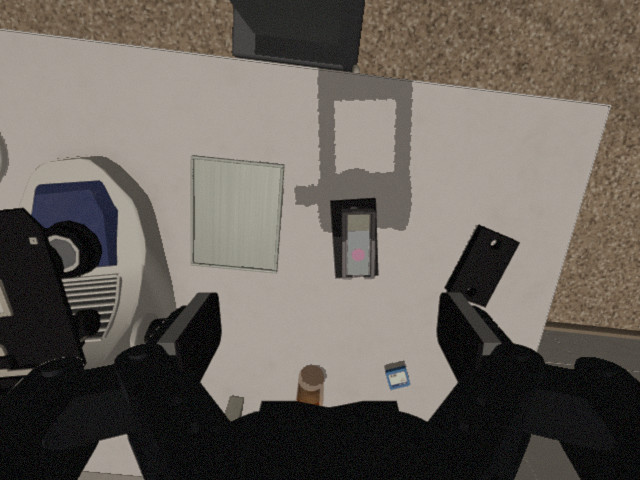

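Wrist view: tray (192–284,155–271), stack (331–378,198–278), pile (446–518,226–305), all unobstructed. Measure these by contours.

```bash
cat > meas.py <<'E'
from h import *
def rect(f,mask,seed,z,show=None):
    k,l,st,_=cv2.connectedComponentsWithStats(mask.astype(np.uint8))
    L=l[seed[1],seed[0]]
    if L==0:
        ys,xs=np.nonzero(mask);i=np.argmin(np.hypot(xs-seed[0],ys-seed[1]));L=l[ys[i],xs[i]]
    cs,_=cv2.findContours((l==L).astype(np.uint8),0,cv2.CHAIN_APPROX_NONE);c=max(cs,key=cv2.contourArea)[:,0]
    w=onplane(f,c,z)[:,:2]*1000
    (cx,cy),(a,b),g=cv2.minAreaRect(w.astype(np.float32))
    if a<b: a,b,g=b,a,g+90
    g=(g+90)%180-90
    return dict(px=st[L].tolist(),c=(round(cx,1),round(cy,1)),size=(round(a,1),round(b,1)),ang=round(g,2))
E
python3 - <<'E'
from meas import *
f=load('wrist');c=f['color'].astype(int);g=c.max(2)
for p in((482,266),(354,250),(338,240),(344,240),(238,213),(193,213),(340,205),(300,300)):print(p,c[p[1],p[0]])
cv2.imwrite('pics/w1z.png',cv2.resize(f['color'][140:320,180:530,::-1],None,fx=2.28,fy=2.28,interpolation=cv2.INTER_CUBIC)[:600,:800])
print('pile',rect(f,g<60,(482,266),.020))
P=cloud(f);z=P[...,2]
print('pile z',P[262:270,478:486,2].mean(),'carrier',[np.nanpercentile(P[225:270,345:372,2],q).round(4) for q in(10,50,90)])
print('carrier depth mask',rect(f,(z>.052)&(z<.075),(344,240),.062))
print('spacer depth mask',rect(f,(z>.035)&(z<.075),(338,240),.040))
E
```

```text
(482, 266) [27 22 25]
(354, 250) [163 122 138]
(338, 240) [41 38 41]
(344, 240) [60 57 59]
(238, 213) [159 155 143]
(193, 213) [88 87 80]
(340, 205) [17 13 19]
(300, 300) [169 162 155]
pile {'px': [0, 208, 640, 272, 82768], 'c': (660.7, 144.1), 'size': (1017.0, 438.4), 'ang': -83.49}
pile z 0.020059112930464064 carrier [np.float64(0.0551), np.float64(0.0564), np.float64(0.058)]
carrier depth mask {'px': [341, 210, 35, 69, 2266], 'c': (473.1, 171.1), 'size': (85.0, 40.1), 'ang': 7.18}
spacer depth mask {'px': [330, 198, 49, 81, 3483], 'c': (474.2, 168.7), 'size': (104.0, 56.0), 'ang': 10.45}
```

View pics/w1z.png

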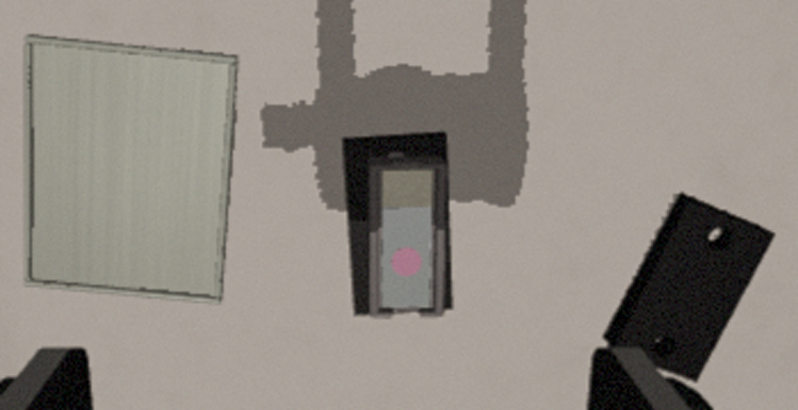

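Emit:
apply_moves(
  increments=[
    [-1.5,0.9,4,0,0,0,1],
    [-3,1.8,8,0,0,-0.6,1],
    [-4.5,2.7,12,0,0,-0.6,1],
    [-5.9,3.6,16,0,-0.2,-0.6,1],
    [-5.9,3.6,19,0,-0.2,-0.6,1],
    [-5.9,3.6,19,0,-0.2,-0.6,1],
    [-5.9,3.6,19,0,-0.2,-0.6,1],
  ],
)

```text
time: 3.6
tool_pos: [0.476, 0.1714, 0.1679]
tool_rot: [-0.061, 0.998, 0.0, 0.001]
wrist_force: [0.3, -0.8, 0.1]
opening: 0.0854
```

```bash
python3 - <<'E'
from meas import *
f=grab('wrist','wrist2.png')
row([.473,.171,.10],187.2)
P=cloud(f);z=P[...,2]
print('carrier depth mask',rect(f,(z>.052)&(z<.075),(300,200),.062))
print('spacer',rect(f,(z>.035)&(z<.075),(300,200),.040))
E
```

```text
now [0.4765 0.1716 0.1689] yaw -172.93 tilt 0.3 row [0.39, -0.02, 6.89] [0.04, 0.29, -0.13] q [0.207, 0.046, 1.962, 0.0, 1.128, -1.487] F [-0.4  0.2 -0.2] t 3.65 op 0.0856
carrier depth mask {'px': [297, 171, 63, 124, 7295], 'c': (473.9, 171.4), 'size': (84.5, 39.7), 'ang': 7.18}
spacer {'px': [279, 152, 87, 143, 10737], 'c': (475.5, 168.8), 'size': (105.3, 56.0), 'ang': 10.41}
```

View pics/wrist2.png

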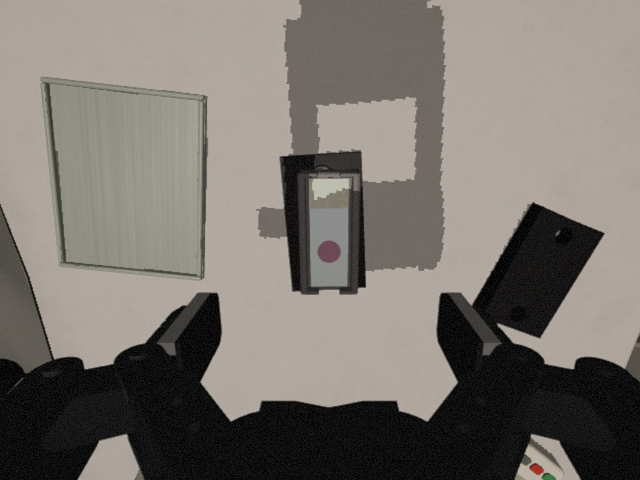

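```bash
python3 - <<'E'
from meas import *
def tri(o1,d1,o2,d2):
    A=np.c_[d1,-d2];t=np.linalg.lstsq(A,o2-o1,rcond=None)[0];a=o1+d1*t[0];b=o2+d2*t[1];return ((a+b)/2).round(4),np.linalg.norm(a-b).round(4)
fs={}
for n,b in(('scene',(300,215,370,260)),('side',(270,250,340,290)),('wrist',(290,160,370,300))):
    f=load(n);c=f['color'].astype(int);m=np.zeros((480,640),bool);x0,y0,x1,y1=b
    pk=(np.minimum(c[...,0],c[...,2])-c[...,1]); m[y0:y1,x0:x1]=(pk>10)[y0:y1,x0:x1]
    ys,xs=np.nonzero(m);fs[n]=ray(f,(np.median(xs),np.median(ys)));print(n,np.median(xs),np.median(ys),len(xs))
for a,b in(('scene','wrist'),('side','wrist'),('scene','side')):print(a,b,tri(fs[a][0],fs[a][1][0],fs[b][0],fs[b][1][0]))
f=load('wrist');P=cloud(f);s=r.get_state();q=R.from_quat(s['tool_rot'])
T=q.inv().apply((P-s['tool_pos']).reshape(-1,3)).reshape(P.shape)*1000
m=(abs(T[...,2])<60)&(abs(T[...,1])<80)&(T[...,0]<30)&(abs(T[...,0])<30)
p=T[m];
for sgn in(-1,1):
    q_=p[p[:,1]*sgn>0];print(sgn,len(q_),'tip z',np.percentile(q_[:,2],[99,99.9]),'inner y',np.percentile(abs(q_[:,1]),[.1,1,99]),'x',np.percentile(q_[:,0],[1,99]))
E
```

```text
scene 320.0 233.0 24
side 308.0 264.0 41
wrist 328.0 251.0 328
scene wrist (array([0.4867, 0.1728, 0.0576]), np.float64(0.0011))
side wrist (array([0.4859, 0.1726, 0.0581]), np.float64(0.0001))
scene side (array([0.4866, 0.1735, 0.0578]), np.float64(0.0008))
-1 17855 tip z [0.53875967 4.20213719] inner y [ 0.48962132  3.85727955 72.44430318] x [-10.07249289  17.82788633]
1 17461 tip z [0.54931486 4.30525433] inner y [ 0.59537007  4.06375036 72.27622272] x [-10.17090258  17.82436909]
```

Two views agree (glass dot at z = 58 mm, rim at 62). Pre-close part way and descend some, then read the tip depth.

Emit:
apply_moves(
  increments=[
    [0.1,0,2,0,0.2,-0.1,0.65],
    [0.3,0,4,0,0.3,-0.1,0.65],
    [0.3,0,6,0,0.3,-0.1,0.65],
    [0.3,0,6,0,0.3,-0.1,0.65],
    [0.3,0,6,0,0.3,-0.1,0.65],
  ],
)

```text
time: 4.15
tool_pos: [0.4758, 0.1715, 0.1115]
tool_rot: [-0.062, 0.998, 0.001, 0.002]
wrist_force: [-0.6, 0.0, 1.1]
opening: 0.0557
```

```bash
cat >> h.py <<'E'
def tips(f):
    P=cloud(f);s=r.get_state();q=R.from_quat(s['tool_rot'])
    T=q.inv().apply((P-s['tool_pos']).reshape(-1,3)).reshape(P.shape)*1000
    m=(abs(T[...,2])<25)&(abs(T[...,1])<80)&(abs(T[...,0])<14)&(T[...,2]<(s['tool_pos'][2]*1000-66))
    p=T[m]
    for g in(-1,1):
        a=p[p[:,1]*g>0];print('tip z',np.percentile(a[:,2],[99,99.7]).round(1),'y at tip',np.percentile(abs(a[a[:,2]>np.percentile(a[:,2],97)][:,1]),[5,50,95]).round(1))
E
python3 - <<'E'
from meas import *
f=grab('wrist','wrist3.png')
row([.4739,.1714,.060],187.2);tips(f)
P=cloud(f);z=P[...,2]
print('carrier',rect(f,(z>.052)&(z<.075),(320,200),.062))
E
```

```text
now [0.4762 0.1716 0.1118] yaw -172.86 tilt 0.29 row [0.25, 0.0, 5.18] [0.06, 0.29, -0.06] q [0.207, 0.128, 1.997, 0.001, 1.011, -1.489] F [ 0.4  0.1 -0. ] t 4.2 op 0.0554
tip z [11.6 12.6] y at tip [27.4 27.6 28. ]
tip z [11.6 12.7] y at tip [27.8 27.9 28.1]
carrier {'px': [287, 184, 83, 156, 11880], 'c': (473.7, 171.3), 'size': (84.4, 39.6), 'ang': 7.18}
```

View pics/wrist3.png

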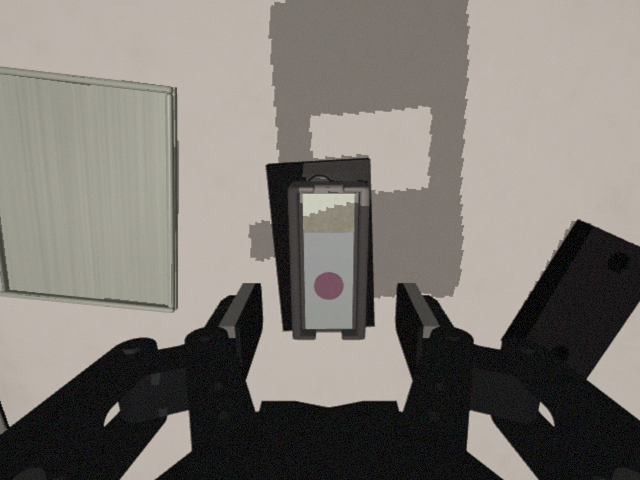

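Emit:
apply_moves(
  increments=[
    [0.1,0,1.5,0,0.3,0,0.65],
    [0.3,0,3,0,0.5,0,0.65],
    [0.4,0,4.5,0,0.5,0,0.65],
    [0.4,0,5.2,0,0.5,0,0.65],
    [0.4,0,5.2,0,0.5,0,0.65],
    [0.4,0,5.2,0,0.5,0,0.65],
  ],
)

```text
time: 4.8
tool_pos: [0.4724, 0.1712, 0.0595]
tool_rot: [-0.062, 0.998, 0.0, -0.002]
wrist_force: [-0.3, -1.2, 0.3]
opening: 0.0552
```

```bash
python3 - <<'E'
from meas import *
f=grab('side')
cv2.imwrite('pics/side1.png',cv2.resize(f['color'][200:340,220:400,::-1],None,fx=4,fy=4,interpolation=cv2.INTER_CUBIC))
row([.4739,.1714,.058],187.2)
E
```

```text
now [0.4729 0.1713 0.06  ] yaw -172.86 tilt 0.19 row [-0.1, -0.0, 0.2] [0.06, -0.18, -0.06] q [0.207, 0.214, 2.018, 0.002, 0.912, -1.489] F [-0.2  0.7  0.7] t 4.85 op 0.0558
```

View pics/side1.png

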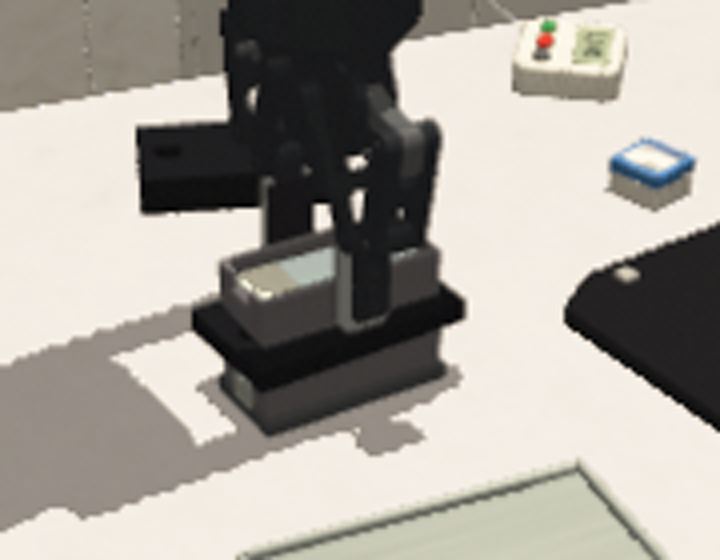

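The fingers straddle the carrier about mid-length, tips just above the spacer's top face. Go 1.5 mm lower and close.

Emit:
apply_moves(
  increments=[
    [-0.1,0,0.15,0,-0.1,0,0.6],
    [-0.1,0,0.15,0,-0.1,0,0.5],
    [-0.1,0,0.15,0,-0.1,0,0.42],
    [-0.1,0,0.15,0,-0.1,0,0.35],
    [-0.1,0,0.15,0,-0.1,0,0.3],
    [-0.1,0,0.15,0,-0.1,0,0.3],
    [-0.1,0,0.15,0,-0.1,0,0.3],
  ],
  grip_force=40,
)

```text
time: 5.55
tool_pos: [0.4746, 0.1715, 0.0592]
tool_rot: [-0.062, 0.998, 0.001, 0.0]
wrist_force: [-0.3, -0.2, 5.4]
opening: 0.039
```

```bash
python3 - <<'E'
from meas import *
row([.4739,.1714,.058],187.2)
E
```

```text
now [0.4746 0.1715 0.0592] yaw -172.86 tilt 0.07 row [0.07, -0.0, 0.12] [0.07, 0.01, -0.06] q [0.207, 0.217, 2.017, 0.001, 0.908, -1.489] F [-0.3 -0.2  5.4] t 5.55 op 0.039
```

Emit:
apply_moves(
  increments=[
    [0,0,-0.4,0,0,0,0.3],
    [0,0,-1,0,0,0,0.3],
    [0,0,-2,0,0,0,0.3],
    [0,0,-3.5,0,0,0,0.3],
    [0,0,-5,0,0,0,0.3],
    [0,0,-6,0,0,0,0.3],
    [0,0,-6,0,0,0,0.3],
  ],
)

```text
time: 6.25
tool_pos: [0.476, 0.1718, 0.1212]
tool_rot: [-0.062, 0.998, 0.001, 0.002]
wrist_force: [0.5, 0.1, -1.6]
opening: 0.0391
```

```bash
python3 - <<'E'
from meas import *
f=grab('side')
cv2.imwrite('pics/side2.png',cv2.resize(f['color'][180:400,220:420,::-1],None,fx=2.7,fy=2.7,interpolation=cv2.INTER_CUBIC))
f=grab('wrist','wrist4.png')
row([.467,.012,.12],182)
E
```

```text
now [0.4745 0.1715 0.1193] yaw -172.86 tilt 0.07 row [2.72, -15.73, -0.09] [0.07, 0.02, 5.14] q [0.207, 0.116, 1.994, 0.001, 1.031, -1.489] F [ 0.1 -0.1 -1.2] t 6.35 op 0.0392
```

View pics/side2.png

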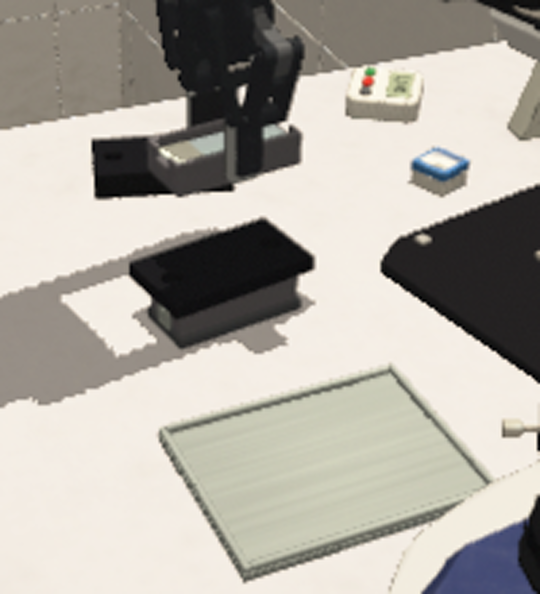

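View pics/wrist4.png

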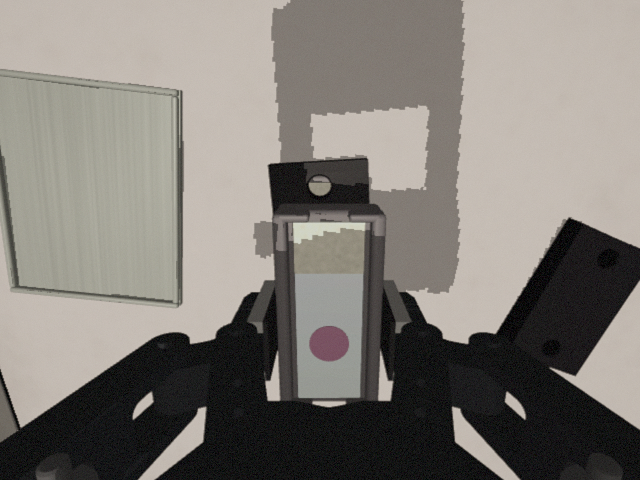

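Carrier is held level, spacer stayed put (wrist: hole at (319,186)). Check clearance to the microscope around the tray.

```bash
python3 - <<'E'
from h import *
A=np.vstack([cloud(load(n)).reshape(-1,3) for n in('scene','side','wrist')]);A=A[np.isfinite(A[:,0])]
p=A[(A[:,1]<0.0)&(A[:,1]>-.25)&(A[:,0]>.3)&(A[:,0]<.75)&(A[:,2]>.015)&(A[:,2]<.45)]
print('z-bin rows, x-bin cols .36..: max y (99.5pct)')
xs=np.arange(.34,.70,.04)
print(xs.round(2))
for zl in(.015,.05,.08,.12,.16,.2,.25,.3,.35):
    o=[]
    zh={.015:.05,.05:.08,.08:.12,.12:.16,.16:.2,.2:.25,.25:.3,.3:.35,.35:.45}[zl]
    for x in xs:
        q=p[(p[:,2]>zl)&(p[:,2]<zh)&(p[:,0]>x)&(p[:,0]<x+.04)]
        o.append(np.percentile(q[:,1],99.5).round(3) if len(q)>8 else None)
    print(zl,o)
E
```

```text
z-bin rows, x-bin cols .36..: max y (99.5pct)
[0.34 0.38 0.42 0.46 0.5  0.54 0.58 0.62 0.66]
0.015 [None, np.float64(-0.135), np.float64(-0.098), np.float64(-0.084), np.float64(-0.075), np.float64(-0.068), np.float64(-0.063), np.float64(-0.056), np.float64(-0.049)]
0.05 [None, None, np.float64(-0.102), np.float64(-0.088), np.float64(-0.081), np.float64(-0.076), np.float64(-0.025), np.float64(-0.025), np.float64(-0.051)]
0.08 [None, None, None, np.float64(-0.133), np.float64(-0.13), np.float64(-0.078), np.float64(-0.026), np.float64(-0.026), np.float64(-0.055)]
0.12 [None, None, None, np.float64(-0.132), np.float64(-0.123), np.float64(-0.098), np.float64(-0.067), np.float64(-0.065), np.float64(-0.061)]
0.16 [None, None, None, np.float64(-0.08), np.float64(-0.075), np.float64(-0.07), np.float64(-0.082), np.float64(-0.071), np.float64(-0.069)]
0.2 [None, None, np.float64(-0.086), np.float64(-0.078), np.float64(-0.07), np.float64(-0.065), np.float64(-0.087), np.float64(-0.078), np.float64(-0.175)]
0.25 [None, None, None, np.float64(-0.123), np.float64(-0.111), np.float64(-0.102), np.float64(-0.089), np.float64(-0.087), None]
0.3 [None, np.float64(-0.126), np.float64(-0.112), np.float64(-0.12), np.float64(-0.112), np.float64(-0.104), np.float64(-0.184), None, None]
0.35 [np.float64(-0.141), np.float64(-0.125), np.float64(-0.112), np.float64(-0.112), np.float64(-0.116), np.float64(-0.114), None, None, None]
```

Emit:
apply_moves(
  increments=[
    [0.4,-1.5,0,0,0,0.7,0.3],
    [1,-4,0,0,0,1.7,0.3],
    [1.7,-7,0,0,0,3,0.3],
    [2.4,-10,0,0,0,4.3,0.3],
    [2.9,-11.5,0,0,0,5.1,0.3],
    [2.9,-11.9,0,0,0,5.1,0.3],
    [2.9,-11.9,0,0,0,5.1,0.3],
  ],
)

```text
time: 7.05
tool_pos: [0.46, 0.049, 0.1185]
tool_rot: [-0.017, 1.0, 0.001, -0.0]
wrist_force: [-0.9, -0.1, -2.2]
opening: 0.0392
```

```bash
python3 - <<'E'
from meas import *
f=grab('wrist','wrist5.png')
row([.46,.032,.08],182)
E
```

```text
now [0.4602 0.0496 0.1187] yaw -178.0 tilt 0.1 row [0.08, -1.77, 3.87] [0.09, -0.03, -0.0] q [-0.045, 0.029, 2.089, 0.002, 1.024, -1.652] F [ 0.2 -0.6 -1.1] t 7.1 op 0.0389
```

View pics/wrist5.png

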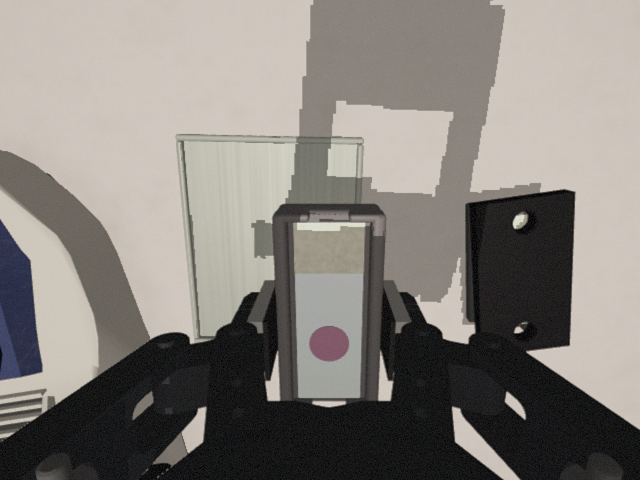

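Tray corners: (177,135), (363,138), (197,338); carrier held square in the jaws.

```bash
python3 - <<'E'
from meas import *
f=load('wrist')
w=onplane(f,[(177,134.5),(363.5,138),(196.5,338.5)],.009)[:,:2]
print(w.round(4),'lens',np.linalg.norm(w[1]-w[0]),np.linalg.norm(w[2]-w[0]),'centre',(w[1]+w[2])/2,'ang',np.degrees(np.arctan2(*(w[2]-w[0])[::-1])))
# carrier held
P=cloud(f);s=r.get_state();
# carrier rim rows: tilt from depth of the glass
g=P[235:395,300:360].reshape(-1,3);A=np.c_[g[:,:2],np.ones(len(g))];c=np.linalg.lstsq(A,g[:,2],rcond=None)[0];print('glass slope deg',np.degrees(c[:2]),'z',g[:,2].mean())
z=P[...,2];print(rect(f,(z>.108)&(z<.135)&(np.mgrid[:480,:640][0]>195),(282,260),.1217))
E
```

```text
[[ 0.3964 -0.0467]
 [ 0.3946  0.069 ]
 [ 0.5397 -0.0439]] lens 0.11579569947322263 0.14328780995990006 centre [0.46714117 0.01255844] ang 1.1257127948455727
 ** On entry to DLASCL parameter number  4 had an illegal value
 ** On entry to DLASCL parameter number  4 had an illegal valueTraceback (most recent call last):
  File "<stdin>", line 8, in <module>
    x, resids, rank, s = _umath_linalg.lstsq(a, b, rcond,
                         ~~~~~~~~~~~~~~~~~~~^^^^^^^^^^^^^
                                             signature=signature)
                                             ^^^^^^^^^^^^^^^^^^^^
    raise LinAlgError("SVD did not converge in Linear Least Squares")
numpy.linalg.LinAlgError: SVD did not converge in Linear Least Squares
```

Emit:
apply_moves(
  increments=[
    [-0.1,-0.8,1,0,0,-0.2,0.3],
    [-0.2,-1.6,3,0,0,-0.4,0.3],
    [-0.2,-1.95,5.5,0.1,0,-0.5,0.3],
    [-0.2,-1.95,7.5,0.1,0,-0.5,0.3],
    [-0.2,-1.95,8.5,0.1,0,-0.5,0.3],
    [-0.2,-1.95,8.8,0.1,0,-0.5,0.3],
    [-0.2,-1.95,8.8,0.1,0,-0.5,0.3],
  ],
)

```text
time: 7.8
tool_pos: [0.4628, 0.0306, 0.0304]
tool_rot: [-0.022, 1.0, -0.0, -0.001]
wrist_force: [-1.0, 0.3, -1.1]
opening: 0.0394
```

```bash
python3 - <<'E'
from meas import *
f=grab('side')
cv2.imwrite('pics/side3.png',cv2.resize(f['color'][180:400,220:460,::-1],None,fx=2.7,fy=2.7,interpolation=cv2.INTER_CUBIC))
row([.463,.030,.0235],181.5)
E
```

```text
now [0.4634 0.0305 0.031 ] yaw -177.47 tilt 0.02 row [0.05, -0.05, 0.75] [-0.01, 0.02, 1.03] q [-0.085, 0.197, 2.115, -0.0, 0.83, -1.7] F [-0.1  0.6 -1.7] t 7.85 op 0.0392
```

View pics/side3.png

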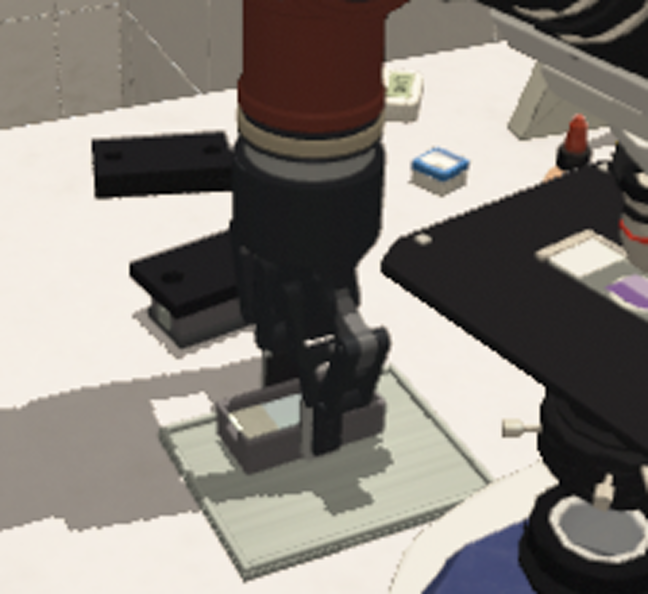

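Well inside the tray, level, clear of the microscope stage. Lower slowly to contact.

Emit:
apply_moves(
  increments=[
    [0,0,0.3,0,0,0,0.3],
    [0,0,0.5,0,0,0,0.3],
    [0,0,0.65,0,0,0,0.3],
    [0,0,0.75,0,0,0,0.3],
    [0,0,0.8,0,0,0,0.3],
    [0,0,0.8,0,0,0,0.3],
  ],
)

```text
time: 8.45
tool_pos: [0.4635, 0.0305, 0.0233]
tool_rot: [-0.022, 1.0, -0.0, 0.0]
wrist_force: [-1.0, 0.3, 1.3]
opening: 0.039
```

```bash
python3 - <<'E'
from meas import *
row([.463,.030,.0232],182)
E
```

```text
now [0.4635 0.0305 0.0233] yaw -177.47 tilt 0.02 row [0.05, -0.05, 0.01] [-0.01, 0.01, 0.53] q [-0.085, 0.213, 2.115, -0.0, 0.813, -1.7] F [-1.   0.3  1.3] t 8.45 op 0.039
```

Emit:
apply_moves(
  increments=[
    [0,0,0.05,0,0,0,0.3],
    [0,0,0.1,0,0,0,0.3],
    [0,0,0.1,0,0,0,0.3],
  ],
)

```text
time: 8.75
tool_pos: [0.4635, 0.0305, 0.0232]
tool_rot: [-0.022, 1.0, -0.0, -0.0]
wrist_force: [-3.8, -0.3, 9.1]
opening: 0.0391
```

Contact (9 N). Open gently to 0.62 and rise.

Emit:
apply_moves(
  increments=[
    [0,0,0,0,0,0,0.47],
    [0,0,0,0,0,0,0.5],
    [0,0,0,0,0,0,0.56],
    [0,0,0,0,0,0,0.62],
    [0,0,0,0,0,0,0.62],
    [0,0,-1,0,0,0,0.62],
    [0,0,-3,0,0,0,0.62],
    [0,0,-6,0,0,0,0.62],
    [0,0,-10,0,0,0,0.7],
    [0,0,-14,0,0,0,0.8],
    [0,0,-14,0,0,0,0.8],
  ],
)

```text
time: 9.85
tool_pos: [0.4687, 0.0302, 0.1706]
tool_rot: [-0.022, 1.0, -0.001, 0.007]
wrist_force: [1.3, -0.3, -0.3]
opening: 0.0682
```

```bash
python3 - <<'E'
from meas import *
f=grab('wrist','wrist6.png')
P=cloud(f);z=P[...,2]
print('carrier',rect(f,(z>.018)&(z<.035),(300,250),.026))
g=P[200:330,290:350].reshape(-1,3)
row([.475,.169,.13],190.4)
E
```

```text
carrier {'px': [303, 159, 55, 108, 5501], 'c': (463.1, 30.8), 'size': (83.2, 39.7), 'ang': 2.55}
now [0.4667 0.0303 0.1676] yaw -177.46 tilt 0.48 row [-1.42, 13.82, 3.75] [-0.11, 0.47, -7.86] q [-0.085, -0.04, 2.052, -0.0, 1.122, -1.7] F [ 1.3  0.9 -0.2] t 9.9 op 0.0684
```

View pics/wrist6.png

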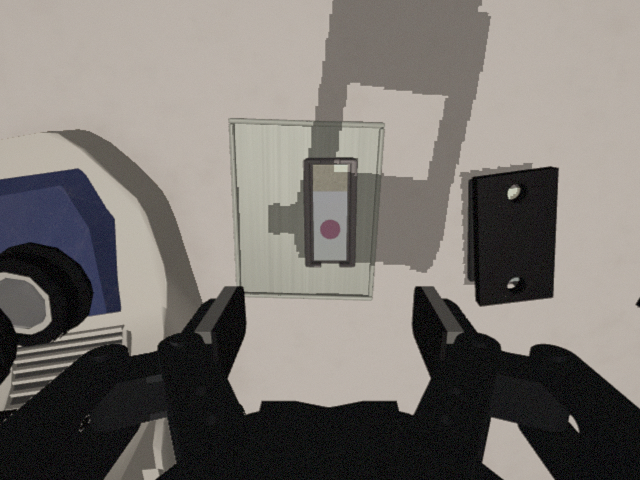

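Carrier lies flat in the tray (wrist 303–358,159–267), centre (463,31) mm. Now above the spacer.

Emit:
apply_moves(
  increments=[
    [-0.3,3,0.5,0,0,-1.5,0.85],
    [-0.6,6,1,0,0.2,-3.5,0.85],
    [-1,9.5,2,0,0.4,-5.5,0.85],
    [-1.4,12.5,3,0,0.4,-7.5,0.85],
    [-1.4,13.8,3.7,0,0.4,-7.9,0.85],
    [-1.4,13.8,3.7,0,0.4,-7.9,0.85],
    [-1.4,13.8,3.7,0,0.4,-7.9,0.85],
  ],
)

```text
time: 10.6
tool_pos: [0.4741, 0.1681, 0.1297]
tool_rot: [-0.091, 0.996, -0.001, -0.0]
wrist_force: [-0.8, -0.8, -0.3]
opening: 0.0726
```

```bash
python3 - <<'E'
from meas import *
f=grab('wrist','wrist7.png')
P=cloud(f);z=P[...,2];v,u=np.mgrid[:480,:640]
print('spacer',rect(f,(z>.034)&(z<.05),(320,200),.040))
g=f['color'].max(2)
print('spacer dark',rect(f,(g<70)&(v<330)&(u>200)&(u<440),(320,250),.040))
print('pile',rect(f,(z>.014)&(z<.03)&(u>440),(540,250),.020), z[200:300,560:600].min())
row([.475,.169,.08],190.4)
E
```

```text
spacer {'px': [282, 163, 96, 156, 13563], 'c': (473.1, 168.3), 'size': (100.2, 55.9), 'ang': 10.42}
spacer dark {'px': [283, 162, 94, 156, 13362], 'c': (472.4, 168.3), 'size': (100.0, 55.6), 'ang': 10.51}
pile {'px': [550, 263, 1, 1, 1], 'c': (464.4, 320.5), 'size': (0.0, 0.0), 'ang': 0.0} nan
now [0.4746 0.1678 0.1303] yaw -169.6 tilt 0.15 row [-0.06, 0.12, 5.03] [-0.15, 0.0, -0.0] q [0.202, 0.097, 1.991, -0.003, 1.054, -1.549] F [-0.4 -0.7  0.5] t 10.65 op 0.0727
```

View pics/wrist7.png

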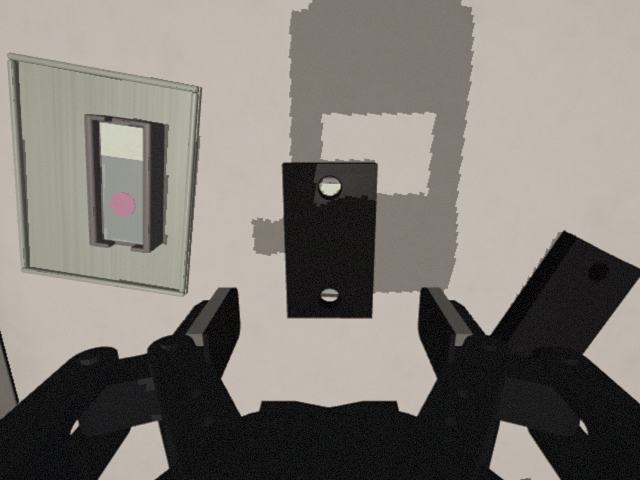

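Emit:
apply_moves(
  increments=[
    [0.05,0.05,2,0,0,0,0.85],
    [0.1,0.05,4,0,0,0,0.85],
    [0.15,0.05,6,0,0,0,0.85],
    [0.15,0.05,7.8,0,0,0,0.82],
    [0.15,0.05,8.65,0,0,0,0.8],
    [0.15,0.05,8.65,0,0,0,0.78],
    [0.15,0.05,8.65,0,0,0,0.76],
  ],
)

```text
time: 11.35
tool_pos: [0.4738, 0.1674, 0.0445]
tool_rot: [-0.09, 0.996, -0.001, 0.001]
wrist_force: [0.7, -0.2, -0.8]
opening: 0.0652
```

```bash
python3 - <<'E'
from meas import *
f=grab('side')
cv2.imwrite('pics/side4.png',cv2.resize(f['color'][200:340,220:400,::-1],None,fx=4,fy=4,interpolation=cv2.INTER_CUBIC))
row([.473,.1683,.0435],190.45)
E
```

```text
now [0.4742 0.1676 0.0449] yaw -169.64 tilt 0.2 row [0.1, 0.09, 0.14] [-0.15, 0.13, -0.09] q [0.202, 0.239, 2.025, -0.003, 0.876, -1.548] F [-0.5  0.3 -0. ] t 11.4 op 0.0649
```

View pics/side4.png

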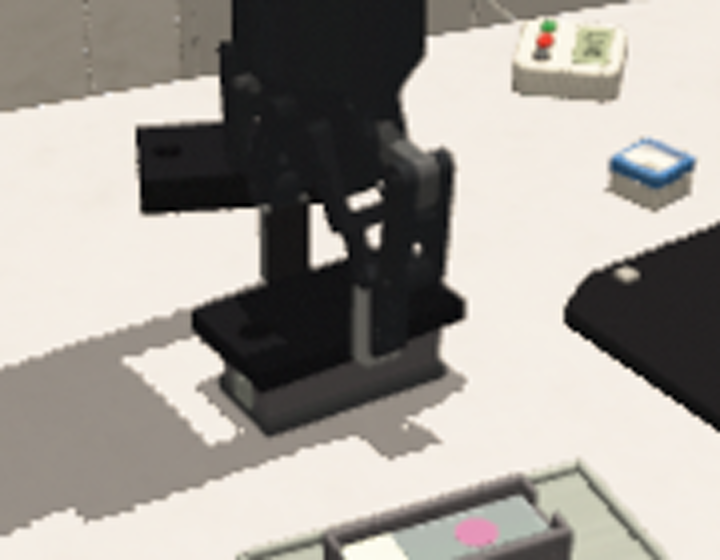

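Emit:
apply_moves(
  increments=[
    [0.1,0.08,0.15,-0.1,0.1,0,0.74],
    [0.1,0.08,0.15,-0.1,0.1,0,0.68],
    [0.1,0.08,0.15,-0.1,0.1,0,0.62],
    [0.1,0.08,0.15,-0.1,0.1,0,0.56],
    [0.1,0.08,0.15,-0.1,0.1,0,0.5],
    [0.1,0.08,0.15,-0.1,0.1,0,0.5],
    [0.1,0.08,0.15,-0.1,0.1,0,0.5],
  ],
)

```text
time: 12.1
tool_pos: [0.4741, 0.1685, 0.0446]
tool_rot: [-0.09, 0.996, -0.0, 0.001]
wrist_force: [-0.1, -0.5, 5.2]
opening: 0.0547
```

```bash
python3 - <<'E'
from meas import *
row([.473,.1683,.0435],190.45)
E
```

```text
now [0.4741 0.1685 0.0446] yaw -169.63 tilt 0.15 row [0.11, -0.0, 0.11] [-0.05, 0.14, -0.08] q [0.203, 0.24, 2.025, -0.001, 0.875, -1.548] F [-0.1 -0.5  5.2] t 12.1 op 0.0547
```

Emit:
apply_moves(
  increments=[
    [0,0,-0.4,0,0,0,0.5],
    [0,0,-1,0,0,0,0.5],
    [0,0,-2,0,0,0,0.5],
    [0,0,-3.5,0,0,0,0.5],
    [0,0,-5,0,0,0,0.5],
    [0,0,-6.5,0,0,0,0.5],
    [0,0,-7,0,0,0,0.5],
    [0,0,-7,0,0,0,0.5],
  ],
)

```text
time: 12.9
tool_pos: [0.4747, 0.1687, 0.1158]
tool_rot: [-0.09, 0.996, -0.0, 0.002]
wrist_force: [0.5, -0.8, -0.3]
opening: 0.0546
```

```bash
python3 - <<'E'
from meas import *
f=grab('wrist','wrist8.png')
row([.499,.3475,.13],166)
E
```

```text
now [0.4739 0.1686 0.1148] yaw -169.63 tilt 0.18 row [-5.69, 17.15, -1.51] [-0.01, 0.18, 24.37] q [0.203, 0.118, 2.002, -0.001, 1.019, -1.549] F [-0.5 -0.3 -1.3] t 12.95 op 0.0547
```

View pics/wrist8.png

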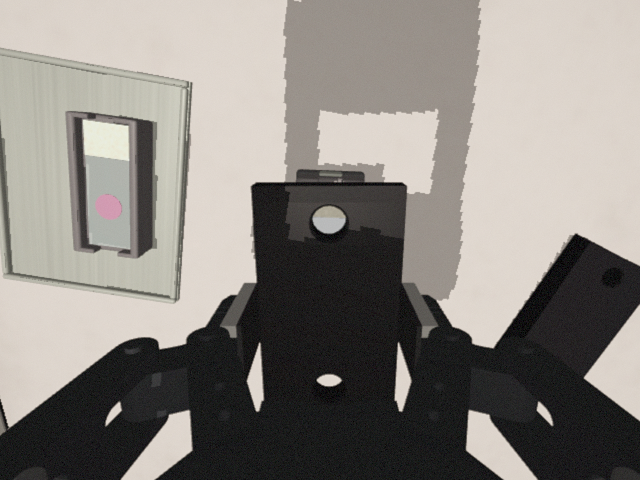

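Emit:
apply_moves(
  increments=[
    [-0.5,0.5,-2,0,0,3,0.5],
    [-2,2,-5,0,0,7,0.5],
    [-4,4.5,-7.5,0,0,11,0.5],
    [-6.5,7,-8.5,0,0,15,0.5],
    [-9,9.5,-8.5,0,0,19,0.5],
    [-11.5,12,-8.5,0,0,22,0.5],
    [-13,13.5,-8.5,0,0,24,0.5],
    [-13.3,13.9,-8.5,0,0.2,24.4,0.5],
    [-13.3,13.9,-8.5,0,0.2,24.4,0.5],
  ],
)

```text
time: 13.85
tool_pos: [0.5788, 0.3293, 0.1984]
tool_rot: [0.121, 0.993, -0.001, -0.001]
wrist_force: [0.3, -0.5, -1.1]
opening: 0.0545
```

```bash
python3 - <<'E'
from meas import *
f=grab('wrist','wrist9.png')
P=cloud(f);z=P[...,2]
print('pile depth',rect(f,(z>.014)&(z<.03),(330,150),.020))
row([.499,.3475,.10],166)
E
```

```text
pile depth {'px': [289, 46, 74, 133, 8965], 'c': (499.5, 346.7), 'size': (99.4, 56.0), 'ang': -13.93}
now [0.5785 0.3286 0.1986] yaw 166.01 tilt 0.21 row [8.15, -0.06, 9.88] [-0.15, -0.15, 0.01] q [0.411, 0.345, 1.55, -0.001, 1.25, -0.915] F [ 0.3 -0.3 -1.1] t 13.9 op 0.0544
```

View pics/wrist9.png

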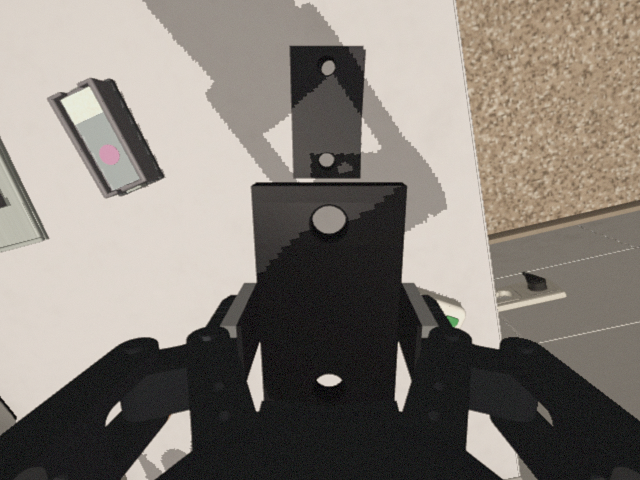

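```bash
python3 - <<'E'
from meas import *
f=load('wrist');s=r.get_state();q=R.from_quat(s['tool_rot'])
w=onplane(f,[(329,221),(329,381.5),(252,184.5),(406,184.5)],s['tool_pos'][2]-.0046)
t=q.inv().apply(w-s['tool_pos'])*1000;print(t.round(1),((t[0]+t[1])/2).round(1))
row([.5007,.3464,.070],166.1)
E
```

```text
[[ 37.5   1.    4.7]
 [-31.5   1.1   4.5]
 [ 50.8 -26.5   4.8]
 [ 50.9  28.4   4.7]] [3.  1.  4.6]
now [0.5785 0.3286 0.1986] yaw 166.01 tilt 0.21 row [7.95, -0.12, 12.88] [-0.15, -0.15, -0.09] q [0.411, 0.345, 1.55, -0.001, 1.25, -0.915] F [ 0.3 -0.3 -1.1] t 13.9 op 0.0544
```

Emit:
apply_moves(
  increments=[
    [1.5,0,1,0,0,0,0.5],
    [4,0,3,0,0,0,0.5],
    [6.5,-0.1,6,0,0,0,0.5],
    [7.9,-0.1,9,-0.1,-0.1,-0.1,0.5],
    [7.9,-0.1,11.5,-0.1,-0.1,-0.1,0.5],
    [7.9,-0.1,13.5,-0.1,-0.1,-0.1,0.5],
    [7.9,-0.1,14.8,-0.1,-0.1,-0.1,0.5],
    [7.9,-0.1,14.8,-0.1,-0.1,-0.1,0.5],
    [7.9,-0.1,14.8,-0.1,-0.1,-0.1,0.5],
  ],
)

```text
time: 14.8
tool_pos: [0.5015, 0.3461, 0.0513]
tool_rot: [0.121, 0.993, -0.0, -0.0]
wrist_force: [0.7, 0.2, -1.9]
opening: 0.0548
```

```bash
python3 - <<'E'
from meas import *
f=grab('scene')
cv2.imwrite('pics/scene2.png',cv2.resize(f['color'][210:370,160:360,::-1],None,fx=3.6,fy=3.6,interpolation=cv2.INTER_CUBIC))
row([.5007,.3464,.0346],166.1)
E
```

```text
now [0.5021 0.3465 0.0521] yaw 166.09 tilt 0.05 row [0.14, -0.05, 1.75] [0.03, 0.05, -0.01] q [0.489, 0.417, 1.764, -0.0, 0.959, -0.839] F [ 0.8  0.5 -0.5] t 14.85 op 0.0548
```

View pics/scene2.png

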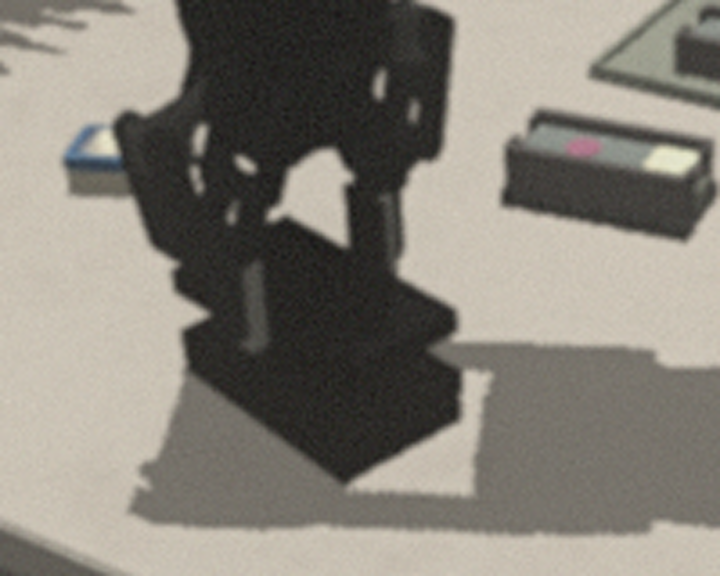

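Spacer hangs squarely above the pile. Lower gently.

Emit:
apply_moves(
  increments=[
    [0.1,0,0.6,0,0,0,0.5],
    [0.15,-0.05,1.1,0,0,0,0.5],
    [0.15,-0.05,1.4,0,0,0,0.5],
    [0.15,-0.05,1.6,0,0,0,0.5],
    [0.15,-0.05,1.7,0,0,0,0.5],
    [0.15,-0.05,1.75,0,0,0,0.5],
    [0.15,-0.05,1.75,0,0,0,0.5],
  ],
)

```text
time: 15.55
tool_pos: [0.5006, 0.3465, 0.0346]
tool_rot: [0.121, 0.993, 0.0, 0.0]
wrist_force: [0.1, 0.4, -0.7]
opening: 0.055
```

Emit:
apply_moves(
  increments=[
    [0,0,0.05,0,0,0,0.5],
    [0,0,0.1,0,0,0,0.5],
    [0,0,0.1,0,0,0,0.5],
  ],
)

```text
time: 15.85
tool_pos: [0.5008, 0.3465, 0.0346]
tool_rot: [0.121, 0.993, 0.0, 0.0]
wrist_force: [-1.9, -1.5, 4.9]
opening: 0.0547
```

Emit:
apply_moves(
  increments=[
    [0,0,0,0,0,0,0.66],
    [0,0,0,0,0,0,0.7],
    [0,0,0,0,0,0,0.76],
    [0,0,0,0,0,0,0.82],
    [0,0,0,0,0,0,0.82],
    [0,0,-1,0,0,0,0.82],
    [0,0,-3,0,0,0,0.82],
    [0,0,-7,0,0,0,0.82],
    [-3,0,-11,0,0,0,0.9],
    [-6,0,-14,0,0,0,0.9],
    [-8,0,-16,0,0,0,0.9],
    [-8,0,-16,0,0,0,0.9],
  ],
)

```text
time: 17.05
tool_pos: [0.5834, 0.3277, 0.2008]
tool_rot: [0.122, 0.993, 0.003, 0.006]
wrist_force: [-0.2, -0.2, 0.4]
opening: 0.0765
```

```bash
python3 - <<'E'
from meas import *
f=grab('wrist','wrist10.png')
P=cloud(f);z=P[...,2]
m=(z>.023)&(z<.038);m[:, :200]=0
print('spacer',rect(f,m,(330,150),.030))
m=(P[...,0]>.43)&(P[...,0]<.57)&(P[...,1]>.29)&(P[...,1]<.4)&(z>.012)
g=P[m&(z>.024)];c=np.linalg.lstsq(np.c_[g[:,:2]-g[:,:2].mean(0),np.ones(len(g))],g[:,2],rcond=None)[0];print('top z',c[2],'slope deg',np.degrees(c[:2]))
f=grab('side','side5.png');fs=grab('scene')
for n,F in(('side',f),('scene',fs)):
    Q=cloud(F);zz=Q[...,2]
    for nm,cc,lo,hi,zp in(('spacer',(.4995,.347),.023,.036,.03),('carrier',(.463,.031),.018,.034,.026)):
        g=Q[(np.hypot(Q[...,0]-cc[0],Q[...,1]-cc[1])<.075)&(zz>lo)&(zz<hi)]
        print(n,nm,len(g),np.median(g[:,2]).round(4),cv2.minAreaRect((g[:,:2]*1000).astype(np.float32)))
cv2.imwrite('pics/scene3.png',cv2.resize(fs['color'][190:370,190:440,::-1],None,fx=3.1,fy=3.1,interpolation=cv2.INTER_CUBIC))
row()
E
```

```text
spacer {'px': [286, 33, 77, 139, 9667], 'c': (500.1, 347.0), 'size': (99.5, 56.0), 'ang': -13.86}
top z 0.1820568169075649 slope deg [147.86442515 -34.08807747]
side spacer 873 0.0305 ((500.85626220703125, 347.14300537109375), (61.25166702270508, 100.08494567871094), 76.21456909179688)
side carrier 1235 0.0219 ((463.8890686035156, 30.533924102783203), (84.36919403076172, 43.50534439086914), 2.3748927116394043)
scene spacer 2064 0.0305 ((498.640869140625, 348.0374755859375), (58.677066802978516, 102.64722442626953), 75.78987121582031)
scene carrier 712 0.0225 ((463.399169921875, 32.243194580078125), (85.73865509033203, 45.23393630981445), 2.4513437747955322)
now [0.5764 0.3271 0.1931] yaw 166.11 tilt 0.15 row [0.0, 0.0, 0.0] [-0.08, -0.13, 0.0] q [0.41, 0.344, 1.562, 0.0, 1.238, -0.918] F [ 0.1  0.4 -0.3] t 17.2 op 0.0769
```

View pics/wrist10.png

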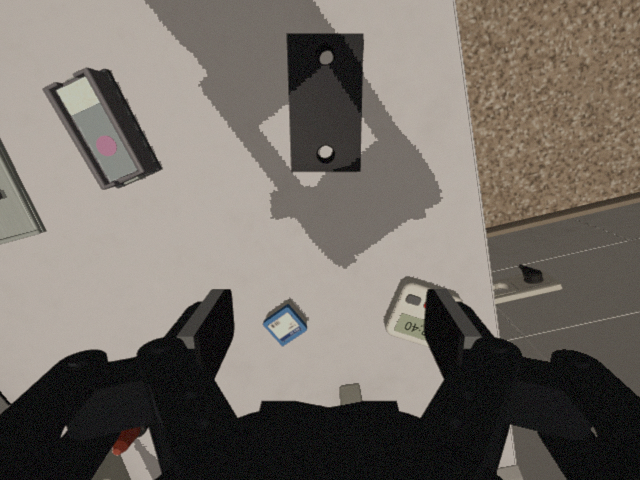

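View pics/scene3.png

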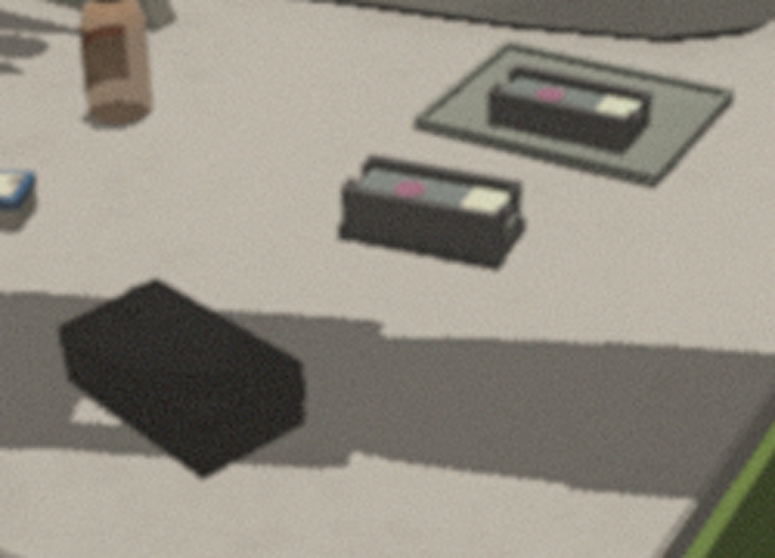

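View pics/side5.png

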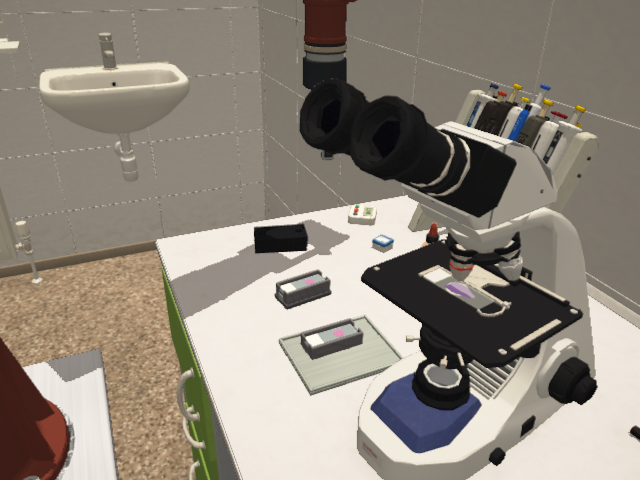

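Everything is in place; the slope fit was spoilt by finger points. I'll redo it on the plate and glass only.

```bash
python3 - <<'E'
from meas import *
f=load('wrist');P=cloud(f)
def fit(g):
    g=g.reshape(-1,3);g=g[np.isfinite(g[:,2])];g=g[abs(g[:,2]-np.median(g[:,2]))<.004]
    c=np.linalg.lstsq(np.c_[g[:,:2]-g[:,:2].mean(0),np.ones(len(g))],g[:,2],rcond=None)[0];print(len(g),'z',c[2].round(4),'slope deg',np.degrees(c[:2]).round(2))
fit(P[75:135,300:352])
s=load('side');Q=cloud(s);m=(np.hypot(Q[...,0]-.463,Q[...,1]-.031)<.03)&(Q[...,2]>.015);fit(Q[m])
s=load('scene');Q=cloud(s);m=(np.hypot(Q[...,0]-.463,Q[...,1]-.031)<.03)&(Q[...,2]>.018)&(Q[...,2]<.024);fit(Q[m])
print(r.get_state()['qvel'].round(3))
r.sign_off()
E
```

```text
3107 z 0.0299 slope deg [-0.02  0.12]
629 z 0.0216 slope deg [-0.44  0.19]
277 z 0.0216 slope deg [ 0.08 -1.53]
[ 0.01   0.013  0.033 -0.003 -0.001 -0.001]
the job is handed in; nothing more can be done
```

I set the carrier down glass side up in the tray and laid the spacer squarely on the pile. I handed the job in at about 17 s; the hand-in gave no verdict.

**Carrier:** It is flat on the tray floor with its centre at (0.463, 0.031) m. In the tray's frame that is about 6 mm back and 18 mm to the left of centre, inside the limits. It touched down with about 9 N on the wrist.

**Spacer:** Its centre measures (500.1, 347.0) mm at -13.9°. Before placing, the pile's top plate measured (499.5, 346.7) mm at -13.9°. Its top face is at 29.9 mm with a slope of about 0.1°. The new plate hides the top plate in the wrist view, so I did not measure that plate again; the edges look lined up in the scene view.

**Lower carrier and robot:** The lower carrier looks still clipped in its foot, and the gripper is well clear of everything.

**Checks that disagreed or failed:**
- **Carrier slope:** The side view gave a glass slope of about 0.5°. The scene view gave 1.5° across the width, from only 277 noisy points cut to a narrow height band. I trusted the side view.
- **Spoilt fit:** My first slope fit for the spacer picked up finger points and was meaningless, so I redid it on the plate alone.
- **Tray length:** The wrist view gave 143 mm instead of the stated 148 mm, so the tray centre is known to about 3 mm.

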